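# Bolt the fence and hold a bracket against its sprung pad

## Task

Be my third hand at the assembly fixture: first slide the barrel bolt fully home into its keeper so that the fence block cannot slide back, then set the aluminium bracket with its foot flat on the fixture's base plate and its upright plate facing the sprung pad. Press it squarely and centrally against the pad until the pad is pushed in about halfway (15 mm, about 10 N), never to its end stop. Finish while still holding it there with a steady push so that I can put in the screws; do not let go, and leave the other things on the bench where they are.

Things in the scene. Friction and masses are not known exactly. Their poses are not given: they have to be found in the camera images.
- bracket_rib (a point): Loose aluminium angle bracket, 0.2 to 0.36 kg. Foot plate 80 (x) x 50 (y) x 8 mm; at its +x end an upright plate 10 mm thick, 50 wide, 60 high; along the middle a rib 14 mm thick (y), 60 mm high. This point: mid-rib, 36 mm above the underside, 40 mm behind the upright plate's outer face, 33 mm ahead of the rib's free end. x: towards the upright plate; z up. Pinch the rib from above.
- bracket_face (a point): Centre line of the outer face of the bracket's upright plate, 28 mm above the underside (faces the pad's centre when the foot is on the base plate). Axes as bracket_rib: x out of the face.
- bracket: The same bracket; origin at the centre of the foot's underside, 36 mm below bracket_rib. Starts on the bench.
- pad_face (a point): Centre of the sprung pad's front face (plate 56 wide x 42 high, 12 mm thick), 40 mm above the bench, on the fixture's centre line; moves with the pad. x: into the pad, the pressing direction; z up. Fixture base plate: 12 mm thick, smooth, fixed; from the unpressed pad face it reaches 135 mm towards -x, 45 mm to -y, 125 mm to +y. Place and heading vary.
- bolt_knob (a point): Middle of the bolt's upright round knob, 15 mm diameter, 34 mm high, 53 mm above the bench. Axes as pad_face: the bolt slides towards -y, into the keeper on the fence block's side. The track walls beside it end 25 mm below this point. Fully drawn, the knob is 65 mm further along x and 104 mm further along +y than the unpressed pad face.
- bolt (a joint): How far the barrel bolt is in, m: 0 fully drawn, 0.030 fully home in the keeper. Starts drawn or nearly so. It stays where it is left; about 2.5 N moves it.
- fence (a joint): How far the fence block (40 x 60 mm, top 67 mm above the bench, behind the pad) has slid back along x, m: 0 at its place, where it starts, to 0.030. Unbolted it yields at about 1 N; bolted it has 1.5 mm of play. The bolt enters only while the block is at its place.
- petri: Bystander: glass petri dish, 90 mm across, 15 mm high, left of the fixture.
- tally: Bystander: chrome hand tally counter, 53 x 59 x 27 mm, left of the fixture.
- case: Bystander: white screw case with black lid, 41 mm across, 61 mm high, near the front edge of the bench, right of the fixture.
- slides: Bystander: flat plastic slide box, 90 x 98 x 34 mm, far right, before the microscope.
- pad (a joint): How far the pad is pushed in along its x, m: 0 free, 0.030 at its end stop. Spring 667 N/m, no preload (0.015 = 10 N). A black ring on each of the pad's two guide rods just meets the brass bush on the fence block at about half travel.

How it is judged:
On the way, in this order (a step that is already met when the one before it is completed fails the run):
1. the bolt is fully home in its keeper, with the fence block at its place (value of joint bolt above 0.026 m and value of joint fence below 0.004 m), for 0.2 s.
2. the bracket presses against the sprung pad (contact force between bracket and pad above 1 N and value of joint pad above 0.002 m), for 0.1 s.
At the end, for the whole second after the job is handed in: Bolt in 26+ of 30 mm, fence block within 4 mm of its place; robot holds the bracket's upright plate on the pad at 6-14 N, pad in 9-21 mm; bracket still, centred within 12 mm, square within 0.1 rad, upright within 0.08 rad, foot within 5 mm of the base plate (all of step 1 and contact force between bracket and pad between 6 and 14 N and value of joint pad between 0.009 and 0.021 m and contact force between any of the fingers, the arm and bracket above 2 N and x of bracket_face in the frame of pad_face between -0.005 and 0.005 m and y of bracket_face in the frame of pad_face between -0.012 and 0.012 m and z of bracket_face in the frame of pad_face below 0.005 m and angle between the x axis of bracket_face and the x axis of pad_face, either way round below 0.1 rad and angle between bracket_face's own z axis and vertical below 0.08 rad and linear speed of bracket below 0.01 m/s); the arm keeps its last pose, push and grip.
It fails at once if the pad is pushed to its end stop (value of joint pad above 0.0285 m).
It fails at once if a bystander is disturbed (distance of any of petri, tally, case, slides from where it was at the start of the episode above 0.03 m).
It also fails if it takes over 59 s, if anything falls off the work surface, if the arm or the gripper's body presses on something with over 40 N, if the wrist force passes 120 N, or if a joint passes its speed limit or range.

## Robot

A 6-joint arm with a two-finger parallel gripper is mounted at the origin on a cart in front of the work surface, level with it; the furniture and walls round the work are solid. World frame = base frame: x ahead of the robot, y to its left, z up, the work surface at z = 0. Lengths are in m, angles in rad, forces in N, time in s.
With the tool pointing down it reaches from about 0.35 to 0.875 m from the base axis. Payload 15.5 kg.
Tool frame: the origin (TCP) lies on the centre line of the jaws, within the pads' length; the fingertips stand 14 mm ahead of it and the grasp point (between the pads) lies 5 mm behind it (arm.tcp_to_tips is the distance from the TCP to the fingertips, in m); z points along the fingers, y is the direction in which the jaws open and shut (so a half turn about z gives the same grasp; the last joint's range is limited). The gripper opens to 85 mm and grips with 20 to 120 N. Pads are 22 mm wide; open, the fingers measure 114 mm over their backs; the gripper's body (76 mm by 85 mm) begins 54 mm behind the grasp point. The pads swing forward as they close: fully open they stand 13 mm farther back than shut.
Start: joints at [1.03, 0.494, 1.345, -0, 1.302, -0.096], TCP at [0.269, 0.564, 0.245] pointing down, gripper open.
Joint ranges: [-2.91, 2.91], [-0.82, 2.16], [0.22, 2.67], [-1.22, 4.37], [0.12, 2.79], [-3.08, 3.08]. Speed limits (rad/s): [1.89, 1.89, 2.57, 3.01, 3.01, 3.01].

## Interface

Orientations are given as a unit quaternion [w, x, y, z].
In Python, from station import arm, cams gives the robot as it stands.
- The arm moves only by the tool drive_tool, never from a script. Its argument "moves" is a list of rows, each an object with "slide": the shift along the tool's x, y, z in cm, a list of three; "turn": the turn about the tool's z in rad; "gripper": the gripper's target within -1 to 1 (fully open at 1, half-way at 0, shut at -1). A call has 1 to 20 rows; each row is the pose to reach, as a shift and turn from the pose commanded when the call began, along the tool's axes at that moment; what a row does not reach only later rows make up. A row lasts 1/12 s, in which the tool goes at most 41.7 mm and 7.16 degrees, less where a joint would pass 70% of its speed; a pose out of reach is approached as far as the arm can. A call with a gripper value outside its range is refused whole. The fingers move at their own pace and stop on an object; the grip force is fixed at half the most. Time passes only in rows, so rows that repeat a pose let the fingers close. It gives the time, the measured TCP pose, the force and the opening at its end, in the units of the state.
- arm.get_state(): the state, without advancing time (a new reading comes with each control period).
- cams.capture(name): name is "side" or "top" or "wrist"; returns a dict with "img" (420x560x3 uint8, red, green, blue), "camera_matrix" (3x3 intrinsics, pixels), "view" (4x4, takes a point from world to camera coordinates). Camera axes: x right, y down, z forward; pixel columns grow to the right and rows downward; lengths in m; the calibration is good to about 2 mm. A picture is of the moment at which its call begins. There is no depth.
- arm.finish_job(): hands the job in, once; it reports no verdict.
The state is a dict: "t": time; "q": joint angles; "qd": joint speeds; "joint_efforts": joint torques, N m; "ee_pos": TCP position; "eef_rot": TCP orientation; "ft_force": force on the tool from outside, world axes, zero at the start; "wrist_torque": the same for the moment, N m; "width": opening from 0.0 (shut) to 1.0 (fully open).
Only numpy, scipy, OpenCV 4.12 (cv2) and the standard library are available. Lean on these libraries where they do the work, as an engineer would, in place of code of your own. Each camera call takes 0.05 s, during which the arm holds its last target.

## Working session

There is one attempt and no reset: what is moved stays moved. The work goes in short steps, Python scripts to look and compute and a tool call to move; the robot and the scene stay as the last step left them, time stands still between calls to the robot, and variables do not carry over. Pictures are saved under pics/ and viewed, and the job is handed in when it is done.

Besides the shell and the picture viewer there is one more tool, called after "Call:" as name(argument=value, ...), one argument or row to a line, values as JSON. drive_tool: Moves the arm, as the interface text tells. Its arguments: {"type":"object","properties":{"moves":{"type":"array","items":{"type":"object","properties":{"slide":{"type":"array","items":{"type":"number"}},"turn":{"type":"number"},"gripper":{"type":"number"}}}}},"required":["moves"]}

```bash
mkdir -p pics; ls
python3 - <<'E'
from station import arm,cams
import cv2
s=arm.get_state();print(s)
for n in("side","top","wrist"):
    c=cams.capture(n);cv2.imwrite(f"pics/{n}0.png",c["img"][:,:,::-1]);print(n,c["camera_matrix"].tolist(),c["view"].round(4).tolist())
E
```

```text
pics
{'t': 0.0, 'q': array([ 1.02949593e+00,  4.94197536e-01,  1.34610111e+00, -1.04386630e-05,
        1.30249875e+00, -9.54818296e-02]), 'qd': array([ 1.58844919e-03, -2.54145899e-03, -1.36203611e-03, -9.24508325e-05,
        3.27426206e-04,  5.95151413e-05]), 'joint_efforts': array([ 8.68520283e-05, -8.82167816e+01, -3.83871353e+01,  5.42635632e-05,
        9.85017163e-03,  1.20429797e-05]), 'ee_pos': array([0.26931847, 0.5636347 , 0.24470149]), 'eef_rot': array([-1.83785572e-04,  2.21066468e-01,  9.75258557e-01, -5.73667698e-04]), 'ft_force': array([-0.42106179,  0.55482836,  0.03249669]), 'wrist_torque': array([ 0.00371486,  0.03927948, -0.02550079]), 'width': 0.9976567564269834}
side [[439.6641908641804, 0.0, 284.63812813844373], [0.0, 439.6641908641804, 210.31438999562099], [0.0, 0.0, 1.0]] [[0.8222, -0.5689, -0.0172, -0.4418], [-0.4423, -0.6196, -0.6484, 0.288], [0.3583, 0.5407, -0.7611, 0.9611], [0.0, 0.0, 0.0, 1.0]]
top [[413.821664844507, 0.0, 276.6663430335276], [0.0, 413.821664844507, 211.07908808856823], [0.0, 0.0, 1.0]] [[0.0102, -0.9999, -0.0063, 0.0181], [-0.9802, -0.0088, -0.1977, 0.5444], [0.1977, 0.0082, -0.9802, 0.9748], [0.0, 0.0, 0.0, 1.0]]
wrist [[361.649893442324, 0.0, 278.2002261055257], [0.0, 361.649893442324, 208.56789448446443], [0.0, 0.0, 1.0]] [[0.4312, 0.9023, -0.0006, -0.6246], [0.8596, -0.4106, 0.304, -0.0402], [0.2741, -0.1316, -0.9527, 0.378], [0.0, 0.0, 0.0, 1.0]]
```

View pics/top0.png

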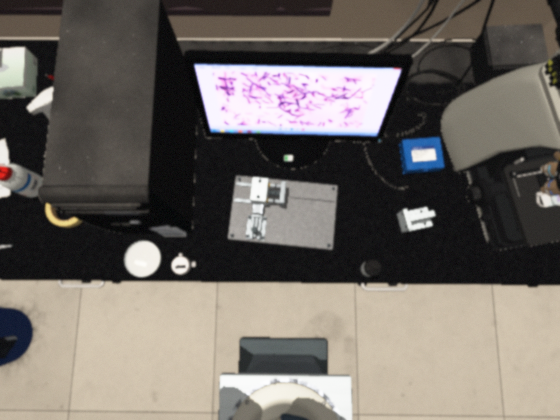

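View pics/side0.png

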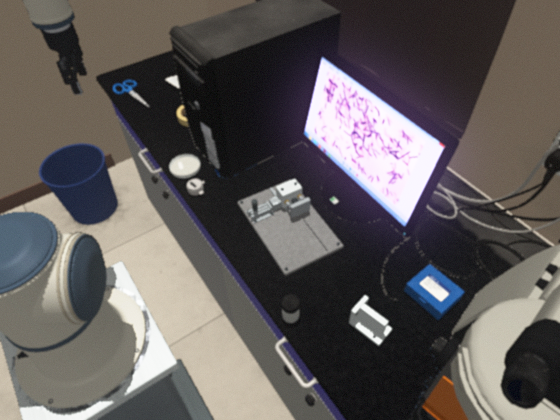

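View pics/wrist0.png

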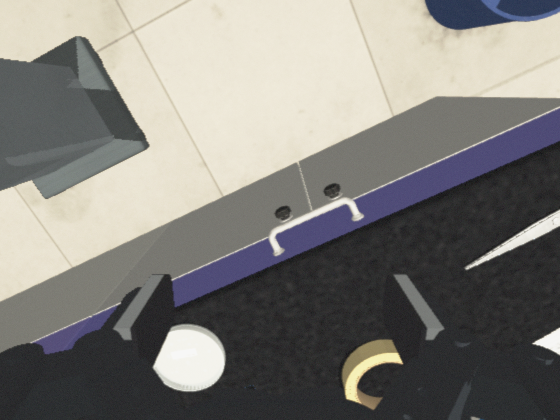

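Run:
```python
import cv2
t=cv2.imread("pics/top0.png");s=cv2.imread("pics/side0.png")
cv2.imwrite("pics/t1.png",cv2.resize(t[165:260,220:350],None,fx=6,fy=6,interpolation=cv2.INTER_CUBIC))
cv2.imwrite("pics/t2.png",cv2.resize(t[190:290,350:450],None,fx=6,fy=6,interpolation=cv2.INTER_CUBIC))
cv2.imwrite("pics/s1.png",cv2.resize(s[170:280,230:350],None,fx=5,fy=5,interpolation=cv2.INTER_CUBIC))
cv2.imwrite("pics/s2.png",cv2.resize(s[270:360,270:400],None,fx=6,fy=6,interpolation=cv2.INTER_CUBIC))
```

```text
(no output)
```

View pics/t1.png

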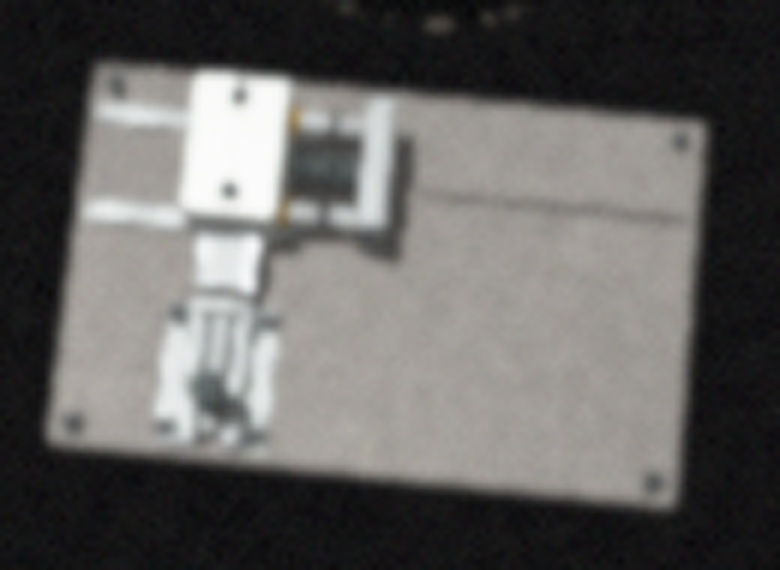

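View pics/t2.png

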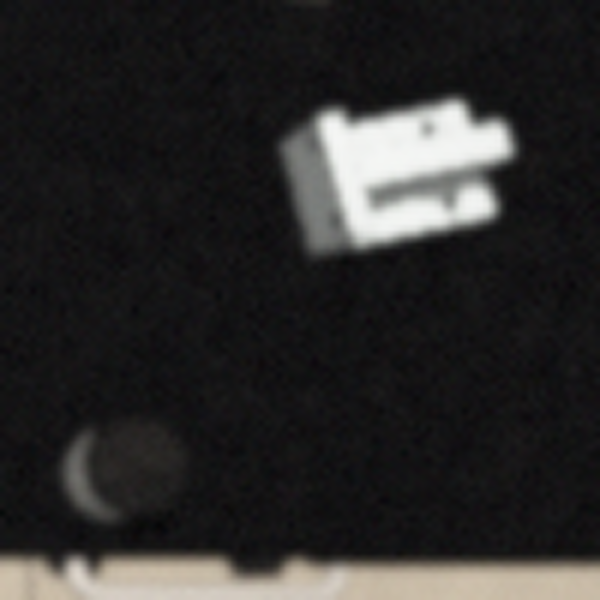

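View pics/s1.png

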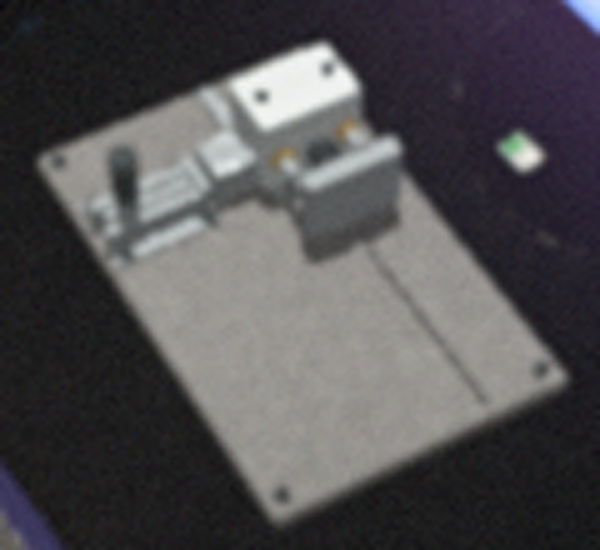

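View pics/s2.png

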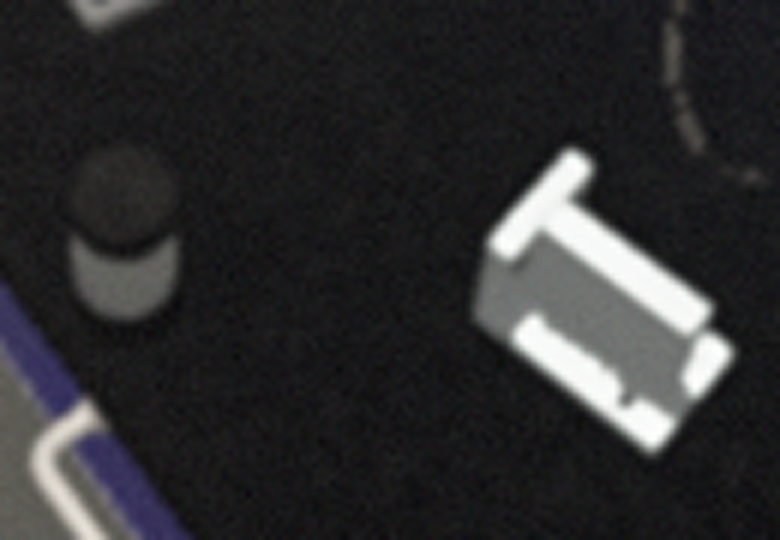

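```bash
cat > h.py <<'E'
import numpy as np
from scipy.optimize import least_squares
C={"top":(np.array([[413.8217,0,276.6663],[0,413.8217,211.0791],[0,0,1]]),None)}
def proj(c,P):
    P=np.atleast_2d(P);V=c["view"];p=P@V[:3,:3].T+V[:3,3];q=p@c["camera_matrix"].T
    return q[:,:2]/q[:,2:]
def rt(x,y,th,P,z0=0):
    P=np.atleast_2d(P)/1000.;c,s=np.cos(th),np.sin(th)
    return np.c_[x+c*P[:,0]-s*P[:,1],y+s*P[:,0]+c*P[:,1],P[:,2]+z0]
def un(l,off,s): return (np.array(l,float)+.5)/s-.5+np.array(off)
def ray(c,uv,z):
    V=c["view"];R=V[:3,:3];o=-R.T@V[:3,3];d=R.T@np.linalg.inv(c["camera_matrix"])@np.array([uv[0],uv[1],1])
    return o+d*(z-o[2])/d[2]
def fit(obs,x0,free=None):
    # obs: list of (cam, Pmodel(mm), uv, )
    def f(p):
        return np.concatenate([(proj(c,rt(p[0],p[1],p[2],P))-uv).ravel() for c,P,uv in obs])
    r=least_squares(f,x0,loss="soft_l1",x_scale=[.01,.01,.1]);
    return r.x,f(r.x).reshape(-1,2)
E
cat > m1.py <<'E'
from h import *
from station import arm,cams
T=cams.capture("top");S=cams.capture("side")
tf=[((-135,-45,12),(705,120)),((-135,125,12),(675,510))]
sf=[((-135,-45,12),(568,378)),((-135,125,12),(280,523)),]
to=un([b for a,b in tf],(220,165),6);so=un([b for a,b in sf],(230,170),5)
x,r=fit([(T,[a for a,b in tf],to),(S,[a for a,b in sf],so)],[.5,0,1.57])
print("fixture",x,r.round(2).tolist())
kt=un([(210,383)],(220,165),6)[0];ks=un([(122,157)],(230,170),5)[0]
for c,k in((T,kt),(S,ks)):
    w=ray(c,k,.068);d=w[:2]-x[:2];print("knob",w,np.array([d@[np.cos(x[2]),np.sin(x[2])],d@[-np.sin(x[2]),np.cos(x[2])]]))
# left corners
for c,k in((T,un([(47,443)],(220,165),6)[0]),(T,un([(97,65)],(220,165),6)[0]),(S,un([(38,160)],(230,170),5)[0]),):
    w=ray(c,k,.012);d=w[:2]-x[:2];print("corner",np.array([d@[np.cos(x[2]),np.sin(x[2])],d@[-np.sin(x[2]),np.cos(x[2])]]))
bt=[((40,-25,60),(320,112)),((40,25,60),(352,248)),((40,-25,0),(282,145)),((40,25,0),(312,257)),((-40,25,8),(500,212)),((-33,-7,60),(510,118)),((-33,7,60),(516,155))]
bs=[((40,25,60),(490,242)),((30,25,60),(507,262)),((40,-25,60),(572,148)),((30,-25,60),(595,165)),((40,25,0),(475,318)),((-40,-25,8),(735,352)),((-33,-7,60),(715,306)),((-33,7,60),(690,333)),((-40,25,8),(660,445))]
b,r=fit([(T,[a for a,_ in bt],un([q for _,q in bt],(350,190),6)),(S,[a for a,_ in bs],un([q for _,q in bs],(270,270),6))],[.5,-.3,1.7])
print("bracket",b,r.round(2).tolist())
E
python3 m1.py
```

```text
fixture [0.59153413 0.00446607 1.48391846] [[-0.03, 0.15], [0.4, -0.44], [0.32, -0.23], [-0.91, 0.03]]
knob [0.49791833 0.07655107 0.068     ] [0.06369021 0.09951745]
knob [0.49681489 0.07770918 0.068     ] [0.06474822 0.10071721]
corner [0.13436613 0.12342558]
corner [ 0.13261173 -0.04490651]
corner [0.13263601 0.12206636]
bracket [ 0.536439   -0.33288855  1.80055298] [[-0.15, 0.52], [0.18, -2.63], [-0.53, -0.32], [-0.24, -0.49], [-0.73, -0.18], [-1.27, 0.14], [-0.62, -0.59], [-0.13, 0.39], [0.87, -0.09], [-0.02, 0.46], [-0.06, 0.34], [-0.26, 0.53], [0.01, -0.08], [-0.1, 0.44], [0.28, 0.62], [-0.52, 0.8]]
```

Run:
```python
from h import *
from station import arm,cams
T=cams.capture("top")
for z in(0,.2,.4): print(z,[ray(T,k,z).round(3).tolist() for k in((187,236),(148,213),(50,195),(205,137),(384,139))])
S=cams.capture("side")
for z in(0,.2,.4): print(z,[ray(S,k,z).round(3).tolist() for k in((225,175),(175,32),(190,55),(303,125),(405,225))])
```

```text
0 [[0.487, 0.256, 0.0], [0.547, 0.361, 0.0], [0.593, 0.625, 0.0], [0.759, 0.221, 0.0], [0.757, -0.265, 0.0]]
0.2 [[0.46, 0.21, 0.2], [0.508, 0.296, 0.2], [0.546, 0.51, 0.2], [0.68, 0.182, 0.2], [0.679, -0.213, 0.2]]
0.4 [[0.432, 0.165, 0.4], [0.469, 0.231, 0.4], [0.498, 0.396, 0.4], [0.602, 0.143, 0.4], [0.601, -0.16, 0.4]]
0 [[0.51, 0.268, 0.0], [0.76, 1.13, 0.0], [0.728, 0.928, 0.0], [0.831, 0.32, -0.0], [0.804, -0.171, 0.0]]
0.2 [[0.43, 0.079, 0.2], [0.625, 0.751, 0.2], [0.6, 0.594, 0.2], [0.681, 0.119, 0.2], [0.659, -0.264, 0.2]]
0.4 [[0.35, -0.11, 0.4], [0.49, 0.373, 0.4], [0.473, 0.26, 0.4], [0.53, -0.081, 0.4], [0.515, -0.356, 0.4]]
```

```bash
cat >> h.py <<'E'
F=np.array([.5915,.0045,1.484])
def fx(a,b,f=F): return f[:2]+np.array([np.cos(f[2])*a-np.sin(f[2])*b,np.sin(f[2])*a+np.cos(f[2])*b])
def axes(q):
    from scipy.spatial.transform import Rotation as R
    return R.from_quat([q[1],q[2],q[3],q[0]]).as_matrix()
def go(s,p,h=None):
    A=axes(s["eef_rot"]);d=A.T@(np.array(p)-s["ee_pos"])*100
    a=np.arctan2(A[1,1],A[0,1]);t=None if h is None else (a-h)
    return d.round(2),t
def show(s):
    A=axes(s["eef_rot"]);print("t",s["t"],"p",s["ee_pos"].round(4),"h",round(np.arctan2(A[1,1],A[0,1]),4),"tilt",A[:,2].round(4),"F",s["ft_force"].round(2),"w",s["width"],"q",s["q"].round(2))
E
python3 - <<'E'
from h import *
from station import arm
s=arm.get_state();show(s)
print(go(s,[.36,.25,.245]));b=fx(.0645,.145);print(b,go(s,[*b,.15],F[2]-np.pi/2),go(s,[*b,.054]))
E
```

```text
t 0.35 p [0.2695 0.5638 0.2451] h 1.125 tilt [-2.e-04 -3.e-04 -1.e+00] F [-0.52  0.14  0.36] w 1.001761174351333 q [ 1.03  0.49  1.35  0.    1.3  -0.1 ]
(array([-2.170e+01, -2.441e+01,  2.000e-02]), None)
[0.45263718 0.08132686] (array([-37.33, -35.63,   9.52]), np.float64(1.2117723948841612)) (array([-37.34, -35.63,  19.12]), None)
```

Call:
drive_tool(
  moves=[
    {"slide": [-4,-4.5,0],"turn": 0.12,"gripper": -1},
    {"slide": [-8,-9,0],"turn": 0.24,"gripper": -1},
    {"slide": [-12,-13.5,0],"turn": 0.36,"gripper": -1},
    {"slide": [-16,-18,0],"turn": 0.48,"gripper": -1},
    {"slide": [-19,-21.2,0],"turn": 0.6,"gripper": -1},
    {"slide": [-21.7,-24.4,0],"turn": 0.72,"gripper": -1},
    {"slide": [-21.7,-24.4,0],"turn": 0.8,"gripper": -1},
    {"slide": [-25,-27,1],"turn": 0.9,"gripper": -1},
    {"slide": [-28,-29,3],"turn": 1.0,"gripper": -1},
    {"slide": [-31,-31,5],"turn": 1.1,"gripper": -1},
    {"slide": [-34,-33,7],"turn": 1.212,"gripper": -1},
    {"slide": [-37.35,-35.6,9.5],"turn": 1.212,"gripper": -1},
    {"slide": [-37.35,-35.6,9.5],"turn": 1.212,"gripper": -1},
    {"slide": [-37.35,-35.6,9.5],"turn": 1.212,"gripper": -1},
    {"slide": [-37.35,-35.6,9.5],"turn": 1.212,"gripper": -1},
    {"slide": [-37.35,-35.6,9.5],"turn": 1.212,"gripper": -1},
  ],
)

```text
t: 1.68
ee_pos: [0.4529, 0.0817, 0.1503]
eef_rot: [-0.0, 0.737, 0.675, -0.0]
ft_force: [-0.4, 0.5, 0.5]
width: -0.001
```

Run:
```python
from h import *
from station import arm,cams
import cv2
s=arm.get_state();show(s)
c=cams.capture("wrist");cv2.imwrite("pics/w1.png",c["img"][:,:,::-1])
b=fx(.0645,.145);print(go(s,[*b,.054],F[2]-np.pi/2))
print([proj(c,[*fx(*p[:2]),p[2]]).round(0).tolist() for p in[(.0645,.1,.07),(.065,.074,.07),(0,0,.04)]])
```

```text
t 1.6833 p [0.4529 0.0817 0.1503] h -0.0878 tilt [-4.e-04  1.e-04 -1.e+00] F [-0.37  0.49  0.52] w -0.0006239390854112779 q [0.05 0.4  1.85 0.   0.89 0.14]
(array([-0.04, -0.01,  9.63]), np.float64(-0.001017381596497391))
[[[350.0, 227.0]], [[392.0, 226.0]], [[471.0, 294.0]]]
```

View pics/w1.png

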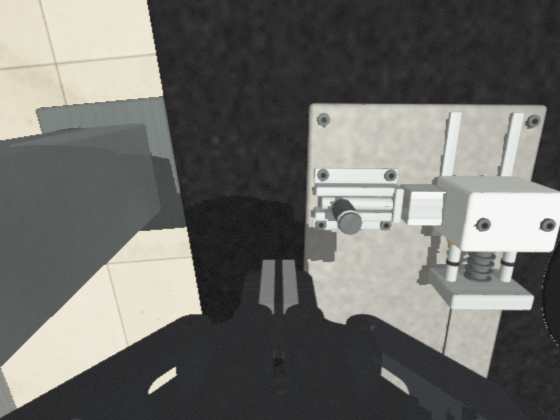

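Call:
drive_tool(
  moves=[
    {"slide": [0,0,3.5],"turn": 0,"gripper": -1},
    {"slide": [0,0,7],"turn": 0,"gripper": -1},
    {"slide": [0,0,9.6],"turn": 0,"gripper": -1},
    {"slide": [0,0,9.6],"turn": 0,"gripper": -1},
    {"slide": [0,0.7,9.6],"turn": 0,"gripper": -1},
    {"slide": [0,1.4,9.6],"turn": 0,"gripper": -1},
    {"slide": [0,2.0,9.6],"turn": 0,"gripper": -1},
    {"slide": [0,2.5,9.6],"turn": 0,"gripper": -1},
    {"slide": [0,3.0,9.6],"turn": 0,"gripper": -1},
    {"slide": [0,3.5,9.6],"turn": 0,"gripper": -1},
    {"slide": [0,4.0,9.6],"turn": 0,"gripper": -1},
    {"slide": [0,4.0,9.6],"turn": 0,"gripper": -1},
  ],
)

```text
t: 2.73
ee_pos: [0.4941, 0.0781, 0.0545]
eef_rot: [0.0, 0.737, 0.676, 0.0]
ft_force: [-0.7, -0.1, -0.0]
width: -0.001
```

Run:
```python
from h import *
from station import arm,cams
import cv2
s=arm.get_state();show(s)
c=cams.capture("wrist");cv2.imwrite("pics/w2.png",c["img"][:,:,::-1])
```

```text
t 2.7333 p [0.4941 0.0781 0.0545] h -0.0872 tilt [ 0.0013  0.     -1.    ] F [-0.68 -0.09 -0.02] w -0.0007814915801326263 q [ 0.04  0.61  1.84 -0.    0.69  0.12]
```

View pics/w2.png

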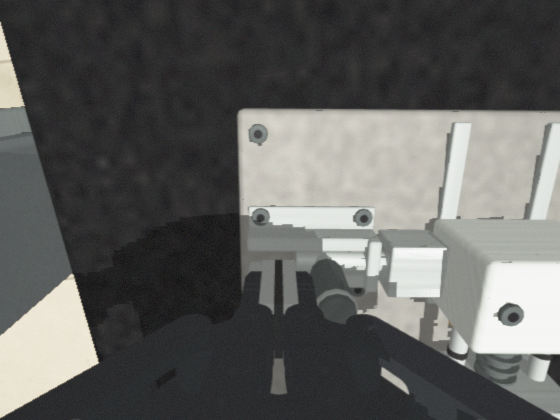

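Call:
drive_tool(
  moves=[
    {"slide": [0,0.3,0],"turn": 0,"gripper": -1},
    {"slide": [0,0.6,0],"turn": 0,"gripper": -1},
    {"slide": [0,0.9,0],"turn": 0,"gripper": -1},
    {"slide": [0,0.9,0],"turn": 0,"gripper": -1},
  ],
)

```text
t: 3.12
ee_pos: [0.5023, 0.0773, 0.0542]
eef_rot: [0.0, 0.737, 0.676, 0.0]
ft_force: [-1.5, 0.1, -0.0]
width: 0.0
```

Run:
```python
from h import *
from station import arm,cams
import cv2
s=arm.get_state();show(s)
c=cams.capture("wrist");cv2.imwrite("pics/w3.png",c["img"][:,:,::-1])
```

```text
t 3.1167 p [0.5023 0.0773 0.0542] h -0.087 tilt [ 2.e-04 -1.e-04 -1.e+00] F [-1.49  0.05 -0.  ] w 0.0001612070142610199 q [ 0.04  0.61  1.82 -0.    0.71  0.12]
```

View pics/w3.png

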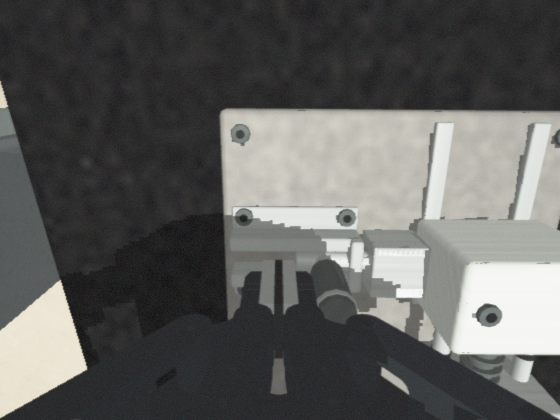

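Call:
drive_tool(
  moves=[
    {"slide": [0,0.2,0],"turn": 0,"gripper": -1},
    {"slide": [0,0.4,0],"turn": 0,"gripper": -1},
    {"slide": [0,0.4,0],"turn": 0,"gripper": -1},
  ],
)

```text
t: 3.42
ee_pos: [0.5045, 0.0771, 0.0541]
eef_rot: [-0.001, 0.737, 0.676, -0.001]
ft_force: [-8.8, 0.9, 6.2]
width: -0.001
```

Call:
drive_tool(
  moves=[
    {"slide": [0,0.2,0],"turn": 0,"gripper": -1},
    {"slide": [0,0.4,0],"turn": 0,"gripper": -1},
    {"slide": [0,0.4,0],"turn": 0,"gripper": -1},
  ],
)

```text
t: 3.67
ee_pos: [0.5052, 0.077, 0.054]
eef_rot: [-0.003, 0.737, 0.676, -0.003]
ft_force: [-25.2, 3.9, 21.6]
width: -0.001
```

Call:
drive_tool(
  moves=[
    {"slide": [0,-0.7,0],"turn": 0,"gripper": -1},
    {"slide": [0,-1.5,0],"turn": 0,"gripper": -1},
    {"slide": [0,-3.0,0],"turn": 0,"gripper": -1},
    {"slide": [0,-4,-4],"turn": 0,"gripper": -1},
    {"slide": [0,-4,-8],"turn": 0,"gripper": -1},
    {"slide": [0,-4,-10],"turn": 0,"gripper": -1},
    {"slide": [0,-4,-10],"turn": 0,"gripper": -1},
  ],
)

```text
t: 4.25
ee_pos: [0.4721, 0.0804, 0.1583]
eef_rot: [0.002, 0.737, 0.676, 0.003]
ft_force: [0.9, -0.2, 0.7]
width: 0.0
```

Run:
```python
from h import *
from station import arm,cams
import cv2
s=arm.get_state();show(s)
c=cams.capture("wrist");cv2.imwrite("pics/w4.png",cv2.resize(c["img"][80:350,280:,::-1],None,fx=2,fy=2))
print([proj(c,[*fx(*p[:2]),p[2]]).round(0).tolist() for p in[(.0645,.1,.07),(.065,.074,.07),(.065,.078,.07)]])
```

```text
t 4.25 p [0.4721 0.0804 0.1583] h -0.0869 tilt [ 7.4e-03  3.0e-04 -1.0e+00] F [ 0.91 -0.24  0.7 ] w 0.00036951020400941063 q [ 0.04  0.41  1.81 -0.    0.92  0.13]
[[[316.0, 223.0]], [[357.0, 222.0]], [[350.0, 222.0]]]
```

View pics/w4.png

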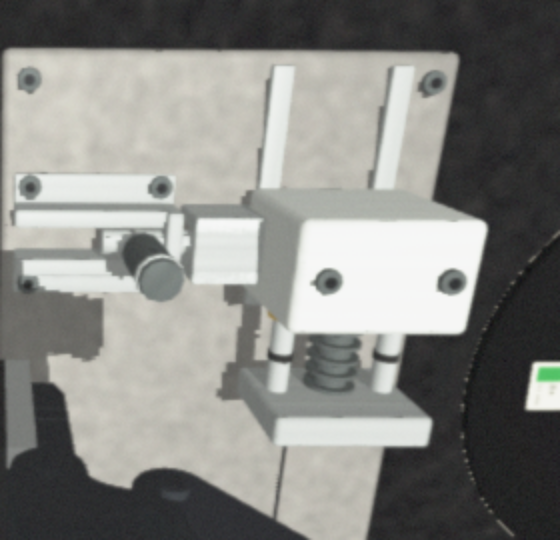

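```bash
cat > m2.py <<'E'
from h import *
from station import arm,cams
W=cams.capture("wrist");T=cams.capture("top");S=cams.capture("side")
w=[((0,28,61),(275,446)),((0,-28,61),(429,446)),((12,28,61),(275,420)),((12,-28,61),(428,417)),((135,125,12),(5,50)),((135,-45,12),(458,53)),((65,74,70),(160,280))]
wo=un([b for a,b in w],(280,80),2)
print((proj(W,rt(*F,[a for a,b in w]))-wo).round(1).tolist())
x,r=fit([(W,[a for a,b in w],wo)],F);print(x,r.round(1).tolist())
tf=[((-135,-45,12),(705,120)),((-135,125,12),(675,510)),((135,-45,12),(97,65)),((135,125,12),(47,443)),((0,-28,61),(395,97)),((0,28,61),(388,228))]
sf=[((-135,-45,12),(568,378)),((-135,125,12),(280,523)),((135,125,12),(38,160)),((0,-28,61),(402,150)),((0,28,61),(303,197))]
to=un([b for a,b in tf],(220,165),6);so=un([b for a,b in sf],(230,170),5)
x,r=fit([(T,[a for a,b in tf],to),(S,[a for a,b in sf],so)],F)
print("fixture",x,r.round(2).tolist())
E
python3 m2.py
```

```text
[[-2.4, 2.1], [-0.5, 1.8], [-0.4, 0.0], [3.1, 1.3], [-5.0, -0.3], [3.0, -1.9], [-0.8, 3.0]]
[0.59182799 0.00511007 1.48264392] [[-1.9, 1.2], [0.0, 1.0], [0.1, -0.8], [3.6, 0.5], [-4.3, -1.5], [3.8, -2.7], [-0.2, 1.9]]
fixture [0.59196075 0.00373693 1.48093685] [[0.28, 0.14], [0.52, -0.46], [-0.54, -0.41], [-0.15, 0.25], [0.37, 0.3], [-0.62, 0.17], [0.54, -0.01], [-0.81, 0.11], [-1.0, -0.2], [0.18, 0.51], [1.26, -0.59]]
```

```bash
sed -i 's/^F=.*/F=np.array([.5918,.0042,1.482])/' h.py
python3 - <<'E'
from h import *
from station import arm,cams
s=arm.get_state();show(s)
print(go(s,[.5364,-.3329,.16],1.8005-np.pi/2), go(s,[.46,-.1,.17]))
T=cams.capture("top")
print(ray(T,(422,155),.034),ray(T,(372,268),.06))
E
```

```text
t 4.45 p [0.4695 0.0802 0.1536] h -0.087 tilt [-8.e-04 -0.e+00 -1.e+00] F [ 0.21  0.34 -0.28] w 0.00020715808326140595 q [0.04 0.41 1.81 0.   0.92 0.13]
(array([-40.57,  10.25,  -0.64]), np.float64(-0.31674245691173947)) (array([-18.03,   0.62,  -1.64]), None)
[ 0.70057204 -0.3531804   0.034     ] [ 0.40558074 -0.20719528  0.06      ]
```

Call:
drive_tool(
  moves=[
    {"slide": [-4,0,-1.5],"turn": 0,"gripper": 0.1},
    {"slide": [-8,0,-1.5],"turn": 0,"gripper": 0.1},
    {"slide": [-12,1,-1.5],"turn": 0,"gripper": 0.1},
    {"slide": [-16,2,-1.5],"turn": -0.1,"gripper": 0.1},
    {"slide": [-20,3,-1.5],"turn": -0.2,"gripper": 0.1},
    {"slide": [-24,4.5,-1],"turn": -0.317,"gripper": 0.1},
    {"slide": [-28,6,-0.6],"turn": -0.317,"gripper": 0.1},
    {"slide": [-32,7.5,-0.6],"turn": -0.317,"gripper": 0.1},
    {"slide": [-36,8.8,-0.6],"turn": -0.317,"gripper": 0.1},
    {"slide": [-38.5,9.6,-0.6],"turn": -0.317,"gripper": 0.1},
    {"slide": [-40.57,10.25,-0.6],"turn": -0.317,"gripper": 0.1},
    {"slide": [-40.57,10.25,-0.6],"turn": -0.317,"gripper": 0.1},
    {"slide": [-40.57,10.25,-0.6],"turn": -0.317,"gripper": 0.1},
  ],
)

```text
t: 5.58
ee_pos: [0.5363, -0.3337, 0.1585]
eef_rot: [-0.001, 0.622, 0.783, -0.0]
ft_force: [0.4, 0.1, 0.4]
width: 0.549
```

```bash
cat > look.py <<'E'
import sys,cv2
from h import *
from station import arm,cams
s=arm.get_state();show(s)
c=cams.capture(sys.argv[1]);cv2.imwrite("pics/"+sys.argv[2],c["img"][:,:,::-1])
E
python3 look.py wrist w5.png
python3 - <<'E'
from h import *
from station import cams
c=cams.capture("wrist");print(proj(c,rt(.5364,-.3329,1.8005,[(-33,7,60),(-33,-7,60),(30,7,60),(30,-7,60),(40,25,60),(40,-25,60),(-40,25,8),(-40,-25,8)])).round(0).tolist())
E
```

```text
t 5.5833 p [ 0.5363 -0.3337  0.1585] h 0.2284 tilt [-0.0017  0.0013 -1.    ] F [0.42 0.07 0.36] w 0.5494318619928895 q [-0.65  0.59  1.42  0.    1.13 -0.88]
[[267.0, 262.0], [287.0, 262.0], [266.0, 172.0], [288.0, 172.0], [237.0, 156.0], [317.0, 156.0], [247.0, 242.0], [308.0, 242.0]]
```

View pics/w5.png

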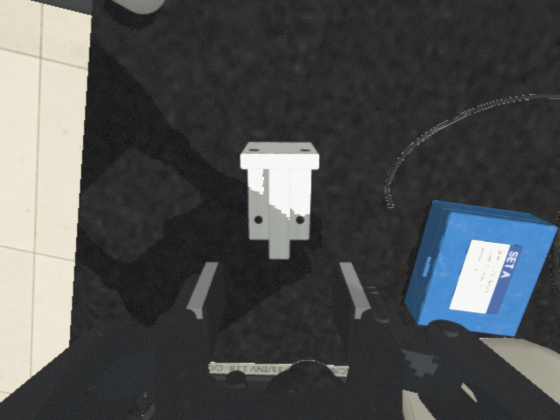

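Call:
drive_tool(
  moves=[
    {"slide": [0.1,0.15,3.5],"turn": 0,"gripper": 0.1},
    {"slide": [0.1,0.15,7],"turn": 0,"gripper": 0.1},
    {"slide": [0.1,0.15,10],"turn": 0,"gripper": 0.1},
    {"slide": [0.1,0.15,12],"turn": 0,"gripper": 0.1},
    {"slide": [0.1,0.15,12.8],"turn": 0,"gripper": 0.1},
    {"slide": [0.1,0.15,12.8],"turn": 0,"gripper": 0.1},
    {"slide": [0.1,0.15,12.8],"turn": 0,"gripper": 0.1},
  ],
)

```text
t: 6.27
ee_pos: [0.5383, -0.3311, 0.0329]
eef_rot: [0.0, 0.621, 0.784, 0.0]
ft_force: [-0.6, -0.9, -0.7]
width: 0.548
```

```bash
python3 look.py wrist w6.png
```

```text
t 6.2667 p [ 0.5383 -0.3311  0.0329] h 0.2307 tilt [ 1.e-04 -0.e+00 -1.e+00] F [-0.6  -0.94 -0.72] w 0.5477516251416256 q [-0.65  0.76  1.51  0.    0.88 -0.88]
```

View pics/w6.png

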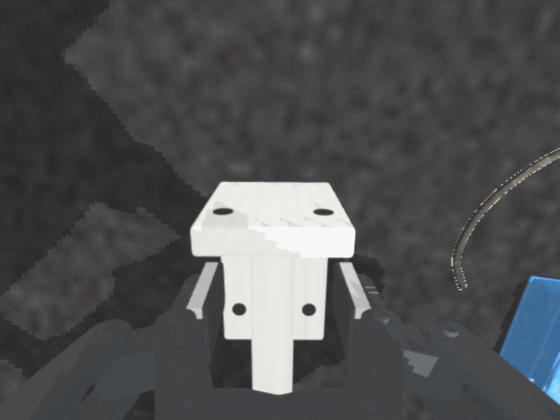

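Call:
drive_tool(
  moves=[
    {"slide": [0,0,0],"turn": 0,"gripper": -1},
    {"slide": [0,0,0],"turn": 0,"gripper": -1},
    {"slide": [0,0,0],"turn": 0,"gripper": -1},
    {"slide": [0,0,0],"turn": 0,"gripper": -1},
    {"slide": [0,0,0],"turn": 0,"gripper": -1},
    {"slide": [0,0,0],"turn": 0,"gripper": -1},
    {"slide": [0,0,0],"turn": 0,"gripper": -1},
    {"slide": [0,0,0],"turn": 0,"gripper": -1},
  ],
)

```text
t: 6.98
ee_pos: [0.5385, -0.3319, 0.0335]
eef_rot: [0.001, 0.621, 0.784, 0.0]
ft_force: [-1.6, 1.7, 10.3]
width: 0.154
```

```bash
python3 look.py wrist w7.png
```

```text
t 6.9833 p [ 0.5385 -0.3319  0.0335] h 0.23 tilt [ 0.0013 -0.001  -1.    ] F [-1.63  1.75 10.28] w 0.1544326798578006 q [-0.65  0.75  1.51 -0.    0.88 -0.88]
```

View pics/w7.png

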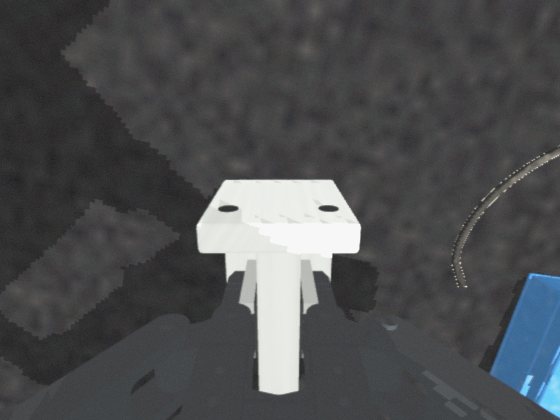

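Run:
```python
from h import *
from station import arm
s=arm.get_state();h=F[2]-np.pi/2
for xf,z in((-.07,.13),(-.07,.05)): print(fx(xf,0),go(s,[*fx(xf,0),z],h))
```

```text
[ 0.58559242 -0.06552421] (array([24.85, 10.67, -9.67]), np.float64(0.31869816486943414))
[ 0.58559242 -0.06552421] (array([24.86, 10.66, -1.67]), np.float64(0.31869816486943414))
```

Call:
drive_tool(
  moves=[
    {"slide": [0,0,-2],"turn": 0,"gripper": -1},
    {"slide": [0,0,-5],"turn": 0,"gripper": -1},
    {"slide": [0,0,-8],"turn": 0,"gripper": -1},
    {"slide": [0,0,-9.6],"turn": 0,"gripper": -1},
    {"slide": [0,0,-9.6],"turn": 0,"gripper": -1},
  ],
)

```text
t: 7.45
ee_pos: [0.5396, -0.3328, 0.1325]
eef_rot: [0.003, 0.621, 0.784, 0.0]
ft_force: [1.1, 0.4, -2.8]
width: 0.155
```

```bash
python3 look.py wrist w8.png
```

```text
t 7.45 p [ 0.5396 -0.3328  0.1325] h 0.23 tilt [ 0.0051 -0.0038 -1.    ] F [ 1.1   0.45 -2.82] w 0.15509129979174532 q [-0.65  0.62  1.45  0.    1.07 -0.88]
```

View pics/w8.png

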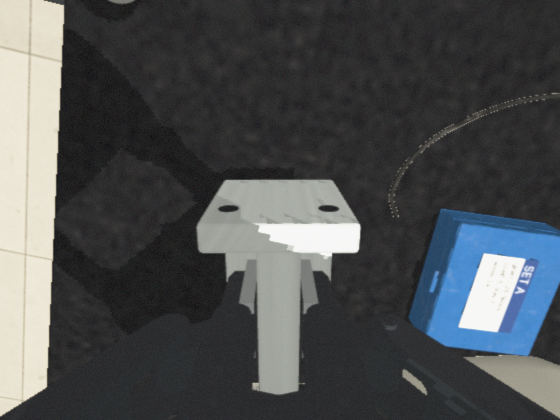

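Call:
drive_tool(
  moves=[
    {"slide": [3,1.3,0],"turn": 0.04,"gripper": -1},
    {"slide": [6,2.6,0],"turn": 0.08,"gripper": -1},
    {"slide": [9,3.9,0],"turn": 0.12,"gripper": -1},
    {"slide": [12,5.2,0],"turn": 0.16,"gripper": -1},
    {"slide": [15,6.5,0],"turn": 0.2,"gripper": -1},
    {"slide": [18,7.8,0],"turn": 0.24,"gripper": -1},
    {"slide": [21,9.1,0],"turn": 0.28,"gripper": -1},
    {"slide": [23.5,10.2,0],"turn": 0.319,"gripper": -1},
    {"slide": [24.85,10.67,0],"turn": 0.319,"gripper": -1},
    {"slide": [24.85,10.67,0],"turn": 0.319,"gripper": -1},
    {"slide": [24.85,10.67,0],"turn": 0.319,"gripper": -1},
    {"slide": [24.85,10.67,0],"turn": 0.319,"gripper": -1},
  ],
)

```text
t: 8.5
ee_pos: [0.5849, -0.0661, 0.1277]
eef_rot: [-0.0, 0.738, 0.675, -0.0]
ft_force: [-0.1, -0.2, -1.9]
width: 0.16
```

```bash
python3 look.py wrist w9.png
python3 - <<'E'
from h import *
from station import arm
s=arm.get_state();print(go(s,[*fx(-.07,0),.05],F[2]-np.pi/2))
E
```

```text
t 8.5 p [ 0.5849 -0.0661  0.1277] h -0.0886 tilt [-9.e-04 -1.e-04 -1.e+00] F [-0.09 -0.2  -1.85] w 0.16025933646568427 q [-0.21  0.58  1.56 -0.    1.   -0.12]
(array([0.09, 0.06, 7.79]), np.float64(-0.0006281140284281617))
```

View pics/w9.png

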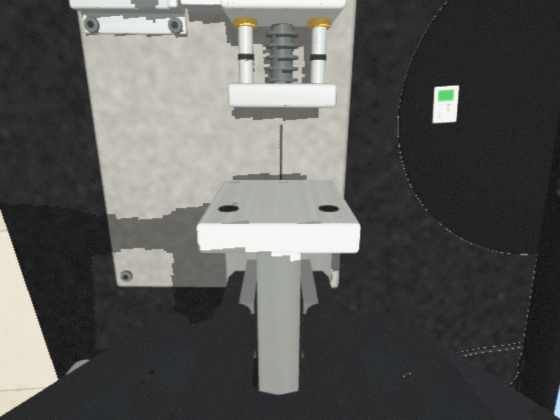

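Call:
drive_tool(
  moves=[
    {"slide": [0,0.13,3],"turn": 0,"gripper": -1},
    {"slide": [0,0.13,5.5],"turn": 0,"gripper": -1},
    {"slide": [0,0.13,7],"turn": 0,"gripper": -1},
    {"slide": [0,0.13,7.7],"turn": 0,"gripper": -1},
    {"slide": [0,0.13,7.9],"turn": 0,"gripper": -1},
    {"slide": [0,0.13,7.9],"turn": 0,"gripper": -1},
  ],
)

```text
t: 9.05
ee_pos: [0.5866, -0.0661, 0.0493]
eef_rot: [-0.0, 0.738, 0.675, -0.0]
ft_force: [0.4, -0.3, -2.5]
width: 0.157
```

Call:
drive_tool(
  moves=[
    {"slide": [0,0,0.15],"turn": 0,"gripper": -1},
    {"slide": [0,0,0.3],"turn": 0,"gripper": -1},
    {"slide": [0,0,0.3],"turn": 0,"gripper": -1},
  ],
)

```text
t: 9.3
ee_pos: [0.5869, -0.0655, 0.0469]
eef_rot: [0.0, 0.738, 0.675, 0.0]
ft_force: [-0.6, -0.1, -2.4]
width: 0.157
```

Call:
drive_tool(
  moves=[
    {"slide": [0,0,0.1],"turn": 0,"gripper": -1},
    {"slide": [0,0,0.15],"turn": 0,"gripper": -1},
    {"slide": [0,0,0.15],"turn": 0,"gripper": -1},
  ],
)

```text
t: 9.55
ee_pos: [0.5869, -0.0654, 0.0455]
eef_rot: [0.0, 0.738, 0.675, 0.0]
ft_force: [-2.1, 0.9, 7.0]
width: 0.154
```

```bash
python3 look.py side sA.png; python3 look.py wrist wA.png;python3 -c "
import cv2;s=cv2.imread('pics/sA.png');cv2.imwrite('pics/sA1.png',cv2.resize(s[150:290,220:360],None,fx=4,fy=4,interpolation=2))"
```

```text
t 9.55 p [ 0.5869 -0.0654  0.0455] h -0.0889 tilt [ 1.e-03 -2.e-04 -1.e+00] F [-2.11  0.86  6.98] w 0.1544510039954528 q [-0.21  0.7   1.62 -0.    0.83 -0.12]
t 9.6 p [ 0.5868 -0.0654  0.0455] h -0.0889 tilt [ 9.e-04 -2.e-04 -1.e+00] F [-1.36  0.43  7.61] w 0.15841470630346574 q [-0.21  0.7   1.62 -0.    0.83 -0.12]
```

View pics/sA1.png

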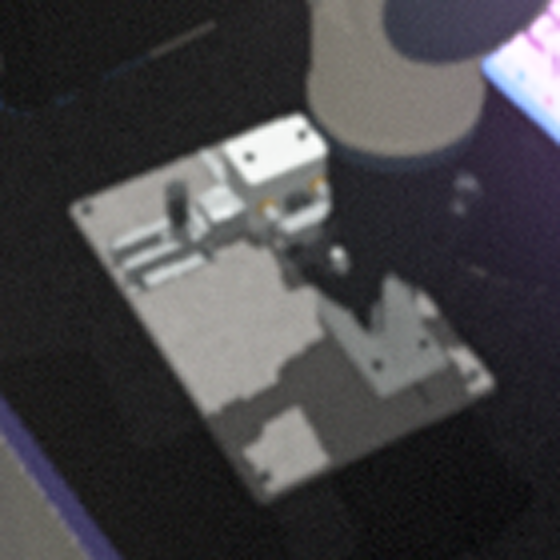

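View pics/wA.png

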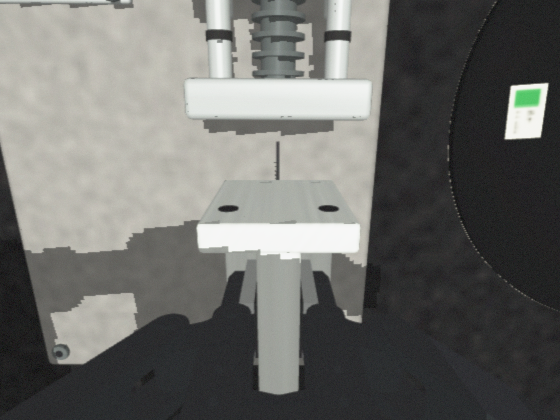

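Call:
drive_tool(
  moves=[
    {"slide": [0.5,0,-0.1],"turn": 0,"gripper": -1},
    {"slide": [1.0,0,-0.1],"turn": 0,"gripper": -1},
    {"slide": [1.5,0,-0.1],"turn": 0,"gripper": -1},
    {"slide": [2.0,0,-0.1],"turn": 0,"gripper": -1},
    {"slide": [2.4,0,-0.1],"turn": 0,"gripper": -1},
    {"slide": [2.6,0,-0.1],"turn": 0,"gripper": -1},
    {"slide": [2.6,0,-0.1],"turn": 0,"gripper": -1},
  ],
)

```text
t: 10.23
ee_pos: [0.5888, -0.0389, 0.0457]
eef_rot: [-0.0, 0.738, 0.675, -0.0]
ft_force: [0.5, -0.3, -3.0]
width: 0.155
```

Call:
drive_tool(
  moves=[
    {"slide": [0.2,0,0],"turn": 0,"gripper": -1},
    {"slide": [0.4,0,0],"turn": 0,"gripper": -1},
    {"slide": [0.6,0,0],"turn": 0,"gripper": -1},
    {"slide": [0.8,0,0],"turn": 0,"gripper": -1},
    {"slide": [0.8,0,0],"turn": 0,"gripper": -1},
    {"slide": [0.8,0,0],"turn": 0,"gripper": -1},
  ],
)

```text
t: 10.73
ee_pos: [0.5896, -0.0315, 0.0458]
eef_rot: [0.0, 0.738, 0.675, -0.0]
ft_force: [-0.5, -2.4, -1.9]
width: 0.156
```

```bash
python3 look.py side sB.png; python3 look.py wrist wB.png
```

```text
t 10.7333 p [ 0.5896 -0.0315  0.0458] h -0.0889 tilt [ 0.e+00 -1.e-04 -1.e+00] F [-0.52 -2.35 -1.86] w 0.15554105503878457 q [-0.15  0.7   1.61 -0.    0.83 -0.07]
t 10.7833 p [ 0.5896 -0.0316  0.0458] h -0.089 tilt [ 1.e-04 -1.e-04 -1.e+00] F [-0.13 -1.89 -2.07] w 0.15878621798840262 q [-0.15  0.7   1.61 -0.    0.83 -0.07]
```

View pics/wB.png

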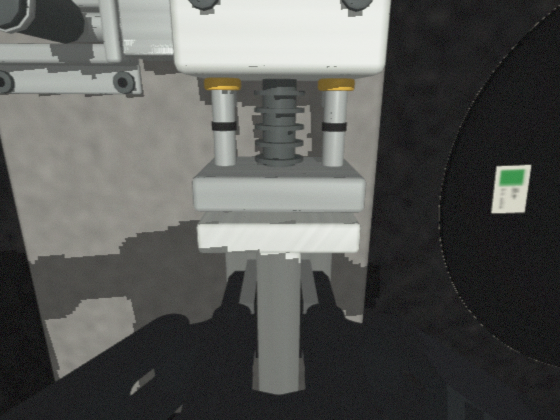

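Call:
drive_tool(
  moves=[
    {"slide": [0.2,0,0],"turn": 0,"gripper": -1},
    {"slide": [0.4,0,0],"turn": 0,"gripper": -1},
    {"slide": [0.6,0,0],"turn": 0,"gripper": -1},
    {"slide": [0.8,0,0],"turn": 0,"gripper": -1},
    {"slide": [0.8,0,0],"turn": 0,"gripper": -1},
    {"slide": [0.8,0,0],"turn": 0,"gripper": -1},
  ],
)

```text
t: 11.33
ee_pos: [0.5903, -0.0237, 0.0458]
eef_rot: [0.0, 0.738, 0.675, -0.0]
ft_force: [-1.0, -6.5, -1.0]
width: 0.157
```

```bash
python3 look.py wrist wC.png
```

```text
t 11.3333 p [ 0.5903 -0.0237  0.0458] h -0.0888 tilt [ 1.e-04 -5.e-04 -1.e+00] F [-1.   -6.49 -0.95] w 0.15667042556582256 q [-0.14  0.7   1.61 -0.    0.83 -0.05]
```

View pics/wC.png

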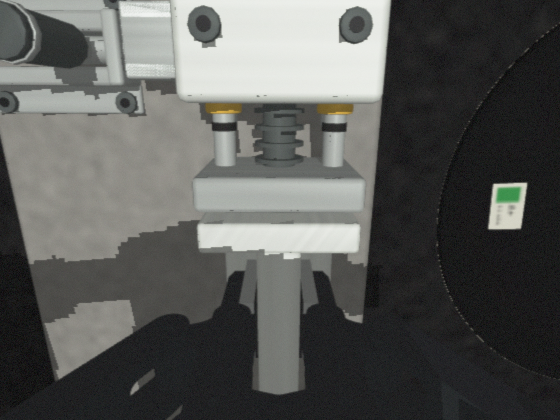

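Call:
drive_tool(
  moves=[
    {"slide": [0.15,0,0],"turn": 0,"gripper": -1},
    {"slide": [0.3,0,0],"turn": 0,"gripper": -1},
    {"slide": [0.4,0,0],"turn": 0,"gripper": -1},
    {"slide": [0.4,0,0],"turn": 0,"gripper": -1},
    {"slide": [0.4,0,0],"turn": 0,"gripper": -1},
    {"slide": [0.4,0,0],"turn": 0,"gripper": -1},
  ],
)

```text
t: 11.88
ee_pos: [0.5907, -0.02, 0.0458]
eef_rot: [0.0, 0.738, 0.675, -0.0]
ft_force: [-0.3, -9.1, -1.2]
width: 0.158
```

```bash
python3 look.py wrist wD.png; python3 look.py side sD.png;python3 look.py top tD.png;python3 -c "
import cv2
s=cv2.imread('pics/sD.png');cv2.imwrite('pics/sD1.png',cv2.resize(s[150:290,220:360],None,fx=4,fy=4,interpolation=2))
s=cv2.imread('pics/tD.png');cv2.imwrite('pics/tD1.png',cv2.resize(s[165:260,220:350],None,fx=4,fy=4,interpolation=2))"
```

```text
t 11.8833 p [ 0.5907 -0.02    0.0458] h -0.0889 tilt [ 1.e-04 -7.e-04 -1.e+00] F [-0.26 -9.08 -1.15] w 0.1576738141510693 q [-0.13  0.7   1.61 -0.    0.83 -0.04]
t 11.9333 p [ 0.5907 -0.02    0.0458] h -0.089 tilt [ 1.e-04 -7.e-04 -1.e+00] F [-1.   -9.05 -1.5 ] w 0.15475887544563677 q [-0.13  0.7   1.61 -0.    0.83 -0.04]
t 11.9833 p [ 0.5907 -0.02    0.0458] h -0.0889 tilt [ 1.e-04 -7.e-04 -1.e+00] F [-0.15 -8.96 -1.21] w 0.15127861195379919 q [-0.13  0.7   1.61 -0.    0.83 -0.04]
```

View pics/wD.png

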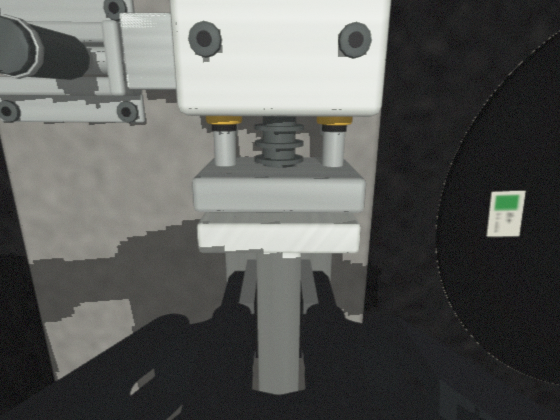

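View pics/sD1.png

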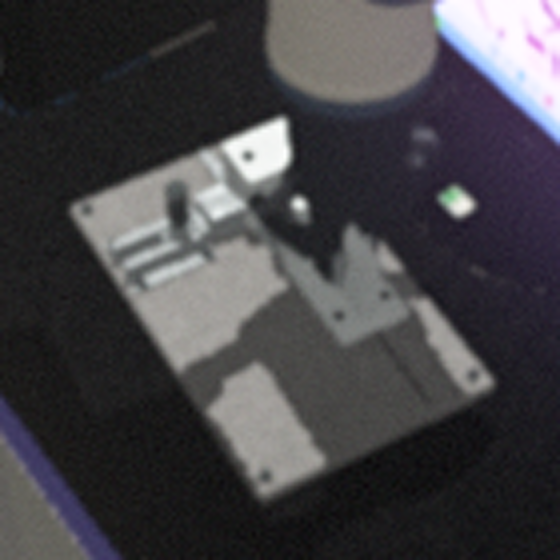

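View pics/tD.png

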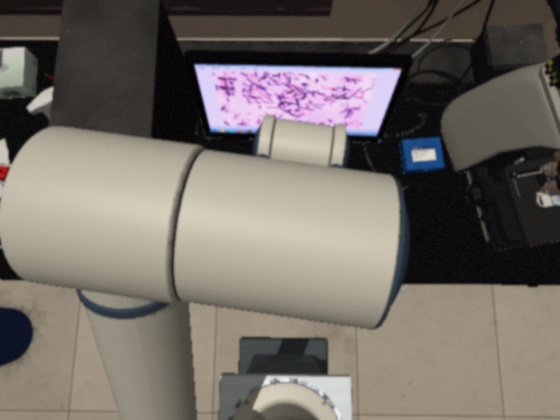

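Call:
drive_tool(
  moves=[
    {"slide": [0.08,0,0],"turn": 0,"gripper": -1},
    {"slide": [0.08,0,0],"turn": 0,"gripper": -1},
    {"slide": [0.08,0,0],"turn": 0,"gripper": -1},
    {"slide": [0.08,0,0],"turn": 0,"gripper": -1},
    {"slide": [0.08,0,0],"turn": 0,"gripper": -1},
    {"slide": [0.08,0,0],"turn": 0,"gripper": -1},
    {"slide": [0.08,0,0],"turn": 0,"gripper": -1},
    {"slide": [0.08,0,0],"turn": 0,"gripper": -1},
    {"slide": [0.08,0,0],"turn": 0,"gripper": -1},
    {"slide": [0.08,0,0],"turn": 0,"gripper": -1},
    {"slide": [0.08,0,0],"turn": 0,"gripper": -1},
    {"slide": [0.08,0,0],"turn": 0,"gripper": -1},
  ],
)

```text
t: 13.03
ee_pos: [0.5907, -0.0193, 0.0459]
eef_rot: [0.0, 0.738, 0.675, -0.0]
ft_force: [-0.4, -10.4, -2.3]
width: 0.152
```

```bash
python3 look.py wrist wE.png
```

```text
t 13.0333 p [ 0.5907 -0.0193  0.0459] h -0.089 tilt [ 1.e-04 -8.e-04 -1.e+00] F [ -0.4  -10.37  -2.29] w 0.15168062642627958 q [-0.13  0.7   1.61 -0.    0.83 -0.04]
```

View pics/wE.png

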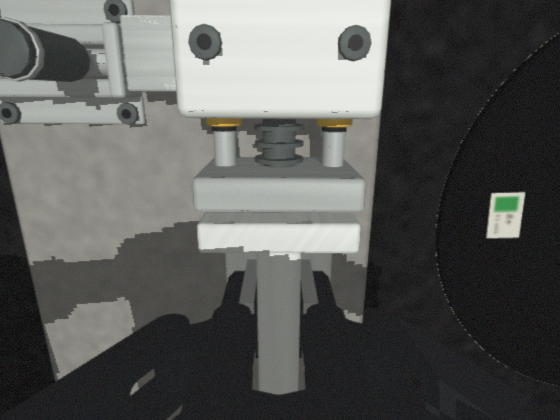

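The last picture shows the rings at the bushes (rows 125-130). The pad (columns 193-364) and the bracket (columns 198-359) share the same centre. The push is about 10 N and steady, so I am handing in.

```bash
python3 -c "
from station import arm;print(arm.finish_job())"
```

```text
the job is handed in; nothing more can be done
None
```

The bolt is home in its keeper, and the arm is holding the bracket against the sprung pad at about 10 N, with the pad roughly half in. I handed the job in at about 13 s, still gripping and pushing. No verdict was reported.

**Bolt:** I pushed the knob with closed fingers until it hit a hard stop, where the force briefly reached about 25 N. A wrist picture then put the knob about 3 px from its calculated fully-home position. The fence block looked to be in its place.

**Bracket:** I gripped it by the rib and lowered it onto the base plate. Contact came at the height I expected. I then eased it up slightly, by about 0.3–0.4 mm measured, so the foot may be bearing only lightly or hovering just above the plate.

**Last checks:**
- **Push:** the force along the pressing direction was 10.4 N. The black rings sat just at the brass bushes, which is about half travel.
- **Alignment:** the pad and bracket were centred on the same image column. The heading matched my estimate of the fixture's heading, and tilt was under 0.001 rad.

None of the last checks failed. Earlier, the camera estimates of the bracket's position and of the pad's centre line disagreed with the wrist view by about 2 mm, which is within the tolerance.

**Not checked at the end:** the arm blocked the final top view of the petri dish, tally counter and screw case. I saw no contact with them. The slide box is visible there and looks unmoved.

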